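Hang the ear defenders on the drying rail

ROBOT

A 7-joint arm with a two-finger parallel gripper is mounted at the origin on the work surface. World frame = base frame: x ahead of the robot, y to its left, z up, the work surface at z = 0. Lengths are in m, angles in rad, forces in N, time in s.
With the tool pointing down it reaches from about 0.4 to 0.875 m from the base axis. Payload 19.3 kg.
Tool frame: the origin (TCP) lies at the very end of the fingers, on their centre line; the grasp point (between the pads) lies 19 mm behind it; z points along the fingers, y is the direction in which the jaws open and shut (so a half turn about z gives the same grasp; the last joint's range is limited). The gripper opens to 85 mm and grips with 20 to 120 N. Pads are 22 mm wide; open, the fingers measure 114 mm over their backs; the gripper's body (76 mm by 85 mm) begins 54 mm behind the grasp point. The pads swing forward as they close: fully open they stand 13 mm farther back than shut.
Start: joints at [-0.07, 0.521, -0.036, 1.599, 0.021, 1.021, -0.113], TCP at [0.625, -0, 0.231] pointing down, gripper open.
Joint ranges: [-2.91, 2.91], [-0.3, 2.13], [-1.5, 1.42], [0.17, 2.43], [-1.26, 4.41], [0.16, 1.93], [-2.52, 2.52]. Speed limits (rad/s): [1.89, 1.89, 2.39, 2.39, 3.01, 3.01, 3.01].

INTERFACE

Orientations are given as [roll, pitch, yaw] about the fixed x, y, z axes, in that order (R = Rz(yaw) Ry(pitch) Rx(roll)).
In Python, from workcell import bot gives the robot as it stands. The module is installed in compiled form; this text tells all that it offers.
- The arm moves only by the shell command python3 -m inch 'ROWS' [FORCE]. ROWS is JSON, a list of rows, each an object of numbers: "dx", "dy", "dz": the shift along the tool's x, y, z in mm; "rx", "ry", "rz": the turn, a rotation vector about the tool's x, y, z in rad; "hand": the closure, from -1 (fully open) to 1 (shut), so that 0 is half open. In form: [{"dx": .., "dy": .., "dz": .., "rx": .., "ry": .., "rz": .., "hand": ..}, ...]. A call has 1 to 10 rows; each row shifts and turns the commanded pose from where the row before left it, along the tool's axes as they then stand; what a row does not reach is not made up. A row lasts 1/10 s, in which the tool goes at most 50 mm and 8.59 degrees, less where a joint would pass 70% of its speed; a pose out of reach is approached as far as the arm can. A call with a gripper value outside its range is refused whole. The fingers move at their own pace and stop on an object; FORCE is the grip in N (left out, the last holds). Time passes only in rows, so rows that do not move let the fingers close. It gives the time, the measured TCP pose, the force and the opening at its end, in the units of the state.
- bot.observe(): the state, without advancing time (a new reading comes with each control period).
- bot.grab_frame(name): name is "scene" or "side" or "wrist"; returns (picture, depth): 480x640x3 uint8, red, green, blue; 480x640 float32, m along the optical axis (not along the pixel's ray), 0 where there is no reading.
- bot.get_calibration(name): a dict with "vertical_fov" (degrees; the focal length in pixels is half the picture's height over the tangent of half this angle, whatever the lens; pixels are square), "cx", "cy" (the principal point, pixels), "k1" (the pictures are not rectified: a ray, as slopes to the right and down, at radius r is drawn at 1 + k1 r^2 times it, then the intrinsics apply), "origin" and "orientation" of the camera in the world. Camera axes: x right, y down, z forward; pixel columns grow to the right and rows downward; lengths in m; the calibration is good to about 2 mm. A picture is of the moment at which its call begins: read the wrist's pose just before it. get_calibration takes no time and is no camera call; for the wrist camera it gives the pose at the moment of the call.
- bot.job_done(): hands the job in, once; it reports no verdict.
Trained networks look in the newest picture that a camera, given by its name, has taken for a name from the list of things; names that differ only in an ending like _2 or _b are one class to them, and where a whole thing is asked for, a point or a joint stands for the part that bears it (a point fixed in the world has none). Each returns a list of dicts, best first, with "score" (0 to 1); they miss things now and then, are a little off and sometimes report something else, mostly with a low value. They report only what shows in the picture. A call takes as long as a camera call. They do not tell look-alikes from the thing itself.
- bot.trace(camera, target): "region" (480x640 bool, what is visible of it) and "box" ([left, top, right, bottom] in pixels, round what is visible of it).
- bot.tip_of(camera, target): "centre" ([row, column] in pixels: a listed point, or the origin of a listed thing).
The state is a dict: "clock": time; "qpos": joint angles; "qd": joint speeds; "joint_efforts": joint torques, N m; "position": TCP position; "tool_rot": TCP orientation; "force": force on the tool from outside, world axes, zero at the start; "moment": the same for the moment, N m; "grip_width": finger opening in m.
Only numpy, scipy, OpenCV 4.12 (cv2) and the standard library are available. Lean on these libraries where they do the work, as an engineer would, in place of code of your own. Each camera call takes 0.05 s, during which the arm holds its last target.

TASK

The ear defenders left standing on the steel counter belong on the drying stand. Hang them by the headband over its horizontal rail, under the wire shelf, one cup on each side: lower them gently until the rail carries them before you let go, and leave them hanging still, between the end stop and the post. Do not knock the stand, and leave the bottle, the yellow tub and the tray where they are.

Things in the scene. Friction and masses are not known exactly. Their poses are not given: they have to be found in the camera images.
- muffs: Ear defenders (0.2-0.33 kg): grey rigid headband, two black cups, standing on the cups. Origin midway between the cups at their flat undersides; z up, x from cup to cup, y across the band; symmetrical in x and y. Legs at x +-71 mm lead down from the arch to the cups (|x| 50 to 87, 62 wide in y, 80 mm high). Stiff, no moving parts.
- crown (a point): Middle of the inner face of the headband at the top of its arch, 165 mm above the cups' underside: it comes to lie on the rail. The band is a half circle in the muffs' x-z plane centred 66 mm below this point, inner radius 66, outer 76 mm, 26 mm wide in y (pinch it across this width). Fingers reaching inside the arch at its very top would strike the rail.
- stand: Drying stand, fixed. Origin on the counter under the middle of the rail; z up, y along the rail from free end to post, x across it, away from the robot. Base plate 12 mm thick, x -70 to 90, y -110 to 150 mm. 26 mm square post at y 133, 400 mm high. The rail's upper side is clamped somewhere from 235 to 265 mm above the counter: not reported, so feel for it (or see it); it does not yield.
- free_end (a point): Point on the counter straight below the rail's free end (stand y = -90 mm). The rail is a round steel bar 16 mm in diameter along stand y at x = 0, from here to the clamp block on the post (y 115 to 151, x +-21, 40 mm high). At the free end a stop disc of 28 mm diameter, 6 mm thick. The rail is open to both sides and at this end.
- shelf_edge (a point): Middle of the wire shelf's robot-side edge, at its underside, 370 mm above the counter. The flat shelf of steel rods lies above the rail: stand x -46 to 94, y -119 to 154 mm, 8 mm thick, low rim at the free end. A gripper cannot stand upright over the rail: lean it back 20 to 50 degrees to the -x side and hold the band on that side of its arch, well below the top.
- spray: White bottle, 68 mm diameter, 170 mm high, origin under its centre. To be left alone.
- sharps: Yellow lidded tub, 112 mm diameter, 118 mm high, origin under its centre. To be left alone.
- tray: Shallow open steel tray, 120 (x) by 180 (y) by 30 mm, origin under its centre. To be left alone.
Things that resemble listed ones, but are neither listed nor needed, are in the scene too. Of the things that look like the muffs, the largest one is meant.

How it is judged:
By the outcome, as a careful person would: the job done as asked, in the order asked, and still so for the second after the job is handed in, with the robot touching nothing.
It also fails if it takes over 46 s, if anything falls off the work surface, if the arm or the gripper's body presses on something with over 40 N, if the wrist force passes 120 N, or if a joint passes its speed limit or range.

## Working session

There is one attempt and no reset: what is moved stays moved. The work goes in short steps, Python scripts to look and compute and a shell command to move; the robot and the scene stay as the last step left them, time stands still between calls to the robot, and variables do not carry over. Pictures are saved under pics/ and viewed, and the job is handed in when it is done.

```bash
mkdir -p pics; cat > h.py <<'E'
import numpy as np, cv2
from scipy.spatial.transform import Rotation as R
from workcell import bot
def cam(n):
    c=bot.get_calibration(n); f=240/np.tan(np.radians(c['vertical_fov'])/2); return c,f
def Rc(c):
    o=np.array(c['orientation'],float)
    return o if o.shape==(3,3) else R.from_euler('xyz',o).as_matrix()
def rays(c,f,px):
    px=np.atleast_2d(np.array(px,float)) # col,row
    K=np.array([[f,0,c['cx']],[0,f,c['cy']],[0,0,1]])
    # iterative undistort
    d=(px-[c['cx'],c['cy']])/f; u=d.copy()
    for _ in range(20): u=d/(1+c['k1']*(u**2).sum(1,keepdims=True))
    return np.c_[u,np.ones(len(u))]
def world(c,f,px,depth): # depth array per px
    return (rays(c,f,px)*np.atleast_1d(depth)[:,None])@Rc(c).T+np.array(c['origin'])
def onplane(c,f,px,z):
    d=rays(c,f,px)@Rc(c).T; o=np.array(c['origin']); return o+d*((z-o[2])/d[:,2])[:,None]
def proj(c,f,P):
    q=(np.atleast_2d(P)-np.array(c['origin']))@Rc(c); u=q[:,:2]/q[:,2:]
    u=u*(1+c['k1']*(u**2).sum(1,keepdims=True)); return u*f+[c['cx'],c['cy']]
E
python3 - <<'E'
from h import *
for n in ['scene','side','wrist']:
    c,f=cam(n); print(n,c,f)
    im,d=bot.grab_frame(n); cv2.imwrite(f'pics/{n}0.png',im[:,:,::-1]); np.save(f'{n}_d.npy',d)
    for t in ['muffs','crown','stand','free_end','shelf_edge','spray','sharps','tray']:
        if n=='wrist' and t!='muffs': continue
        r=bot.tip_of(n,t); print(t,[(np.round(x['centre'],0).tolist(),round(x['score'],2)) for x in r[:4]])
        if t in('muffs',):
            print('  box',[(x['box'],round(x['score'],2)) for x in bot.trace(n,t)[:4]])
print(bot.observe())
E
```

```text
scene {'vertical_fov': 53.509124711922155, 'cx': 322.91536674181, 'cy': 240.10612293572368, 'k1': 0.0264777565478491, 'origin': array([1.43715968, 0.23840315, 1.14038563]), 'orientation': array([-2.32523519,  0.01403368,  1.8263912 ])} 476.05695674452494
muffs [([265.0, 268.0], 0.95), ([256.0, 321.0], 0.66)]
  box [([255.1, 252.8, 313.1, 318.4], 0.97), ([246.0, 234.4, 284.7, 279.3], 0.74), ([303.8, 241.6, 336.4, 272.5], 0.63), ([356.8, 224.9, 482.3, 366.7], 0.18)]
crown [([241.0, 262.0], 0.97), ([234.0, 321.0], 0.64), ([258.0, 285.0], 0.58)]
stand [([336.0, 392.0], 0.69)]
free_end [([336.0, 363.0], 0.83)]
shelf_edge [([228.0, 414.0], 0.85)]
spray [([318.0, 192.0], 0.8)]
sharps [([265.0, 202.0], 0.57)]
tray [([273.0, 448.0], 0.92)]
side {'vertical_fov': 44.47980880762299, 'cx': 319.3192929653578, 'cy': 230.9512107022488, 'k1': -0.1755996158766128, 'origin': array([-0.21925211,  0.7205417 ,  1.00030241]), 'orientation': array([-2.18613502, -0.01882867, -2.3766083 ])} 586.9332176722734
muffs [([292.0, 382.0], 0.97), ([343.0, 366.0], 0.76), ([289.0, 325.0], 0.6)]
  box [([358.8, 252.0, 4
[... 854 characters left out ...]
09.8], 0.33)]
{'clock': 1.15, 'qpos': array([-0.070223  ,  0.52138382, -0.03627609,  1.59949292,  0.02120001,
        1.02108774, -0.11281286]), 'qd': array([-0.00020821,  0.00040851, -0.00085542, -0.00217557, -0.00061359,
       -0.00039315,  0.00196316]), 'joint_efforts': array([ 3.32268928e-04, -9.26834249e+01,  1.97793603e+00, -3.70234609e+01,
        1.79346325e-02,  2.04024211e-03,  4.84069702e-06]), 'position': array([ 6.25001525e-01, -2.32848127e-05,  2.31303675e-01]), 'tool_rot': array([3.14157912e+00, 9.62964440e-06, 1.57074269e+00]), 'force': array([ 0.31234483, -0.1728088 ,  0.6687383 ]), 'moment': array([-0.00308167, -0.00437407, -0.00962574]), 'grip_width': 0.08541131788526787}
```

View pics/scene0.png

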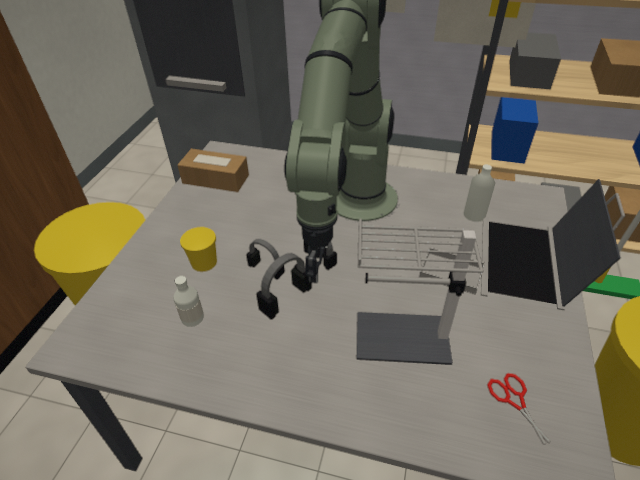

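View pics/side0.png

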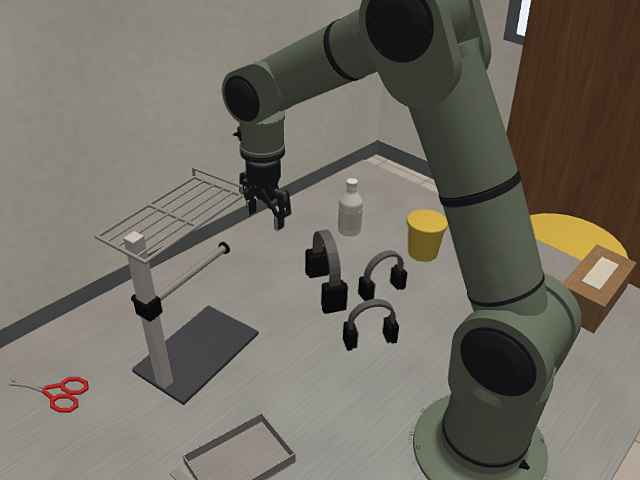

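View pics/wrist0.png

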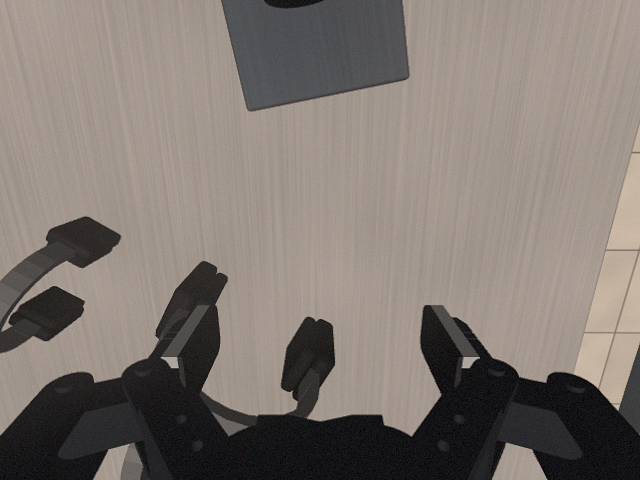

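The big muffs show in scene at about (285,285) and in side at (328,270). The two smaller look-alikes are at side (382,275) and (370,325). The stand is at scene (405,300), and the scene view also shows the tray, bottle and tub. Next step is 3D positions.

```bash
python3 - <<'E'
from h import *
cs={n:cam(n) for n in ['scene','side']}
# networks' points
c,f=cs['scene']; 
print('scene free_end',onplane(c,f,[363,336],0),'stand',onplane(c,f,[392,336],0),'shelf',onplane(c,f,[414,228],.37),'tray',onplane(c,f,[448,273],0),'muff',onplane(c,f,[268,265],0),'crown',onplane(c,f,[[262,241],[285,258],[321,234]],.165))
print('spray,tub',onplane(c,f,[[192,318],[202,265]],0))
c,f=cs['side']
print('side free_end',onplane(c,f,[232,327],0),'stand',onplane(c,f,[206,349],0),'shelf',onplane(c,f,[196,228],.37),'tray',onplane(c,f,[240,462],0),'crown',onplane(c,f,[[329,235]],.165))
print('spray,tub',onplane(c,f,[[348,233],[418,255]],0))
for n,boxes in [('scene',[(255,250,316,320)]),('side',[(300,225,350,315)])]:
    c,f=cs[n]; d=np.load(n+'_d.npy')
    for x0,y0,x1,y1 in boxes:
        v,u=np.mgrid[y0:y1,x0:x1]; px=np.c_[u.ravel(),v.ravel()]; z=d[y0:y1,x0:x1].ravel()
        ok=z>0; P=world(c,f,px[ok],z[ok]); px=px[ok]
        k=(P[:,2]>.012)&(P[:,2]<.19); P=P[k]
        np.save(n+'_P.npy',P)
        for lo,hi in [(.015,.04),(.04,.07),(.07,.085),(.085,.11),(.11,.14),(.14,.16),(.16,.19)]:
            q=P[(P[:,2]>lo)&(P[:,2]<hi)]
            if len(q): print(n,lo,len(q),q.min(0).round(3),q.max(0).round(3),q.mean(0).round(3))
E
```

```text
scene free_end [[0.62904635 0.12975921 0.        ]] stand [[0.60872613 0.21031826 0.        ]] shelf [[0.55301102 0.22371987 0.37      ]] tray [[0.3211094  0.34867984 0.        ]] muff [[ 0.42743678 -0.23043566  0.        ]] crown [[ 0.48374001 -0.21331025  0.165     ]
 [ 0.53536518 -0.12429893  0.165     ]
 [ 0.41172225 -0.04970888  0.165     ]]
spray,tub [[ 0.68911666 -0.3778025   0.        ]
 [ 0.47997208 -0.44377899  0.        ]]
side free_end [[0.61778755 0.1247702  0.        ]] stand [[0.60400839 0.21428998 0.        ]] shelf [[0.55908122 0.22674762 0.37      ]] tray [[0.31958819 0.35331868 0.        ]] crown [[ 0.55936786 -0.14741151  0.165     ]]
spray,tub [[ 0.68069109 -0.36607858  0.        ]
 [ 0.4702858  -0.42684627  0.        ]]
scene 0.015 281 [ 0.344 -0.27   0.015] [ 0.643 -0.062  0.04 ] [ 0.536 -0.147  0.027]
scene 0.04 275 [ 0.418 -0.271  0.04 ] [ 0.643 -0.066  0.07 ] [ 0.56  -0.139  0.054]
scene 0.07 284 [ 0.454 -0.194  0.07 ] [ 0.642 -0.072  0.085] [ 0.567 -0.137  0.077]
scene 0.085 140 [ 0.452 -0.211  0.085] [ 0.626 -0.082  0.109] [ 0.525 -0.151  0.098]
scene 0.11 124 [ 0.462 -0.202  0.11 ] [ 0.625 -0.083  0.14 ] [ 0.58  -0.145  0.125]
scene 0.14 120 [ 0.495 -0.172  0.14 ] [ 0.617 -0.088  0.16 ] [ 0.58  -0.141  0.151]
scene 0.16 256 [ 0.51  -0.162  0.16 ] [ 0.598 -0.095  0.18 ] [ 0.558 -0.13   0.169]
side 0.015 445 [ 0.462 -0.357  0.015] [ 0.713 -0.061  0.04 ] [ 0.562 -0.155  0.027]
side 0.04 460 [ 0.462 -0.353  0.04 ] [ 0.672 -0.061  0.07 ] [ 0.538 -0.117  0.055]
side 0.07 406 [ 0.462 -0.188  0.07 ] [ 0.641 -0.06   0.085] [ 0.542 -0.119  0.078]
side 0.085 194 [ 0.46  -0.176  0.085] [ 0.626 -0.072  0.11 ] [ 0.539 -0.122  0.097]
side 0.11 194 [ 0.479 -0.172  0.11 ] [ 0.623 -0.082  0.14 ] [ 0.525 -0.112  0.125]
side 0.14 152 [ 0.488 -0.151  0.14 ] [ 0.613 -0.086  0.16 ] [ 0.513 -0.106  0.15 ]
side 0.16 292 [ 0.503 -0.16   0.16 ] [ 0.594 -0.094  0.184] [ 0.54  -0.122  0.171]
```

```bash
cat > fit.py <<'E'
from h import *
from scipy.optimize import least_squares
def box(p,lo,hi):
    c=(np.array(lo)+hi)/2; h=(np.array(hi)-lo)/2; q=abs(p-c)-h
    return np.linalg.norm(np.maximum(q,0),axis=1)+np.minimum(q.max(1),0)
def muff(p): # local
    x,y,z=abs(p[:,0]),p[:,1],p[:,2]
    r=np.hypot(x,z-.099); q=np.c_[abs(r-.071)-.005,abs(y)-.013]
    ring=np.linalg.norm(np.maximum(q,0),axis=1)+np.minimum(q.max(1),0); ring=np.where(z<.099,1,ring)
    pa=np.c_[x,y,z]
    return np.minimum.reduce([ring,box(pa,[.066,-.013,.07],[.076,.013,.099]),box(pa,[.05,-.031,0],[.087,.031,.08])])
def loc(P,x,y,yaw):
    c,s=np.cos(yaw),np.sin(yaw); d=P[:,:2]-[x,y]; return np.c_[d@[c,s],d@[-s,c],P[:,2]]
def cloud(n,d=None):
    c,f=cam(n); d=np.load(n+'_d.npy') if d is None else d
    v,u=np.mgrid[0:480,0:640]; ok=d>0; return world(c,f,np.c_[u[ok],v[ok]],d[ok])
E
python3 - <<'E'
from fit import *
Q={n:cloud(n) for n in ['scene','side']}
for ns in (['scene'],['side'],['scene','side']):
    P=np.vstack([Q[n] for n in ns]); 
    p=np.array([.55,-.125,-.6])
    for it in range(4):
        L=loc(P,*p); k=(abs(L[:,0])<.11)&(abs(L[:,1])<.06-.01*it)&(L[:,2]>.015)&(L[:,2]<.19)
        q=P[k]; r=least_squares(lambda t:muff(loc(q,t[0],t[1],t[2])+[0,0,t[3]]),[*p,0],loss='soft_l1',f_scale=.003); p=r.x[:3]
    print(ns,len(q),r.x.round(4),np.median(abs(muff(loc(q,*p)))).round(4))
# stand
    S=P[(abs(P[:,0]-.6)<.25)&(abs(P[:,1]-.21)<.3)]
    def stand(L,h):
        rail=np.hypot(L[:,0],L[:,2]-h+.008)-.008; rail=np.where(L[:,1]>.12,1,np.maximum(rail,-L[:,1]-.09))
        return np.minimum.reduce([rail,box(L,[-.07,-.11,0],[.09,.15,.012]),box(L,[-.013,.12,0],[.013,.146,.4]),box(L,[-.046,-.119,.37],[.094,.154,.378])])
    p=np.array([.607,.212,.2,.25])
    for it in range(4):
        L=loc(S,*p[:3]); k=(L[:,2]>.008)&(abs(L[:,0])<.13)&(abs(L[:,1])<.2)&(stand(L,p[3])<.03)
        q=S[k]; r=least_squares(lambda t:stand(loc(q,*t[:3]),t[3]),p,loss='soft_l1',f_scale=.003); p=r.x
    L=loc(q,*p[:3]); rr=(abs(L[:,0])<.02)&(L[:,1]<.1)&(L[:,1]>-.08)&(L[:,2]>.2)&(L[:,2]<.29)
    print(' stand',p.round(4),'rail pts',rr.sum(),np.percentile(L[rr,2],[50,80,95]).round(4), 'x',np.median(L[rr,0]).round(4))
    b=(L[:,2]<.03); print(' base',np.percentile(L[b],[1,99],axis=0).round(3))
E
```

```text
['scene'] 1207 [ 0.5521 -0.1314 -0.5145  0.0012] 0.0013
 stand [0.603  0.2173 0.1817 0.2446] rail pts 454 [0.2414 0.244  0.2458] x 0.0046
 base [[-0.066 -0.108  0.008]
 [ 0.09   0.145  0.018]]
['side'] 1965 [ 0.5513 -0.1318 -0.522  -0.0015] 0.0017
 stand [0.6022 0.2163 0.1885 0.2463] rail pts 586 [0.2434 0.2458 0.2475] x -0.0047
 base [[-0.071 -0.106  0.009]
 [ 0.087  0.149  0.02 ]]
['scene', 'side'] 3176 [ 5.515e-01 -1.314e-01 -5.183e-01 -4.000e-04] 0.0015
 stand [0.6025 0.2166 0.1861 0.2457] rail pts 1040 [0.2423 0.2451 0.2469] x -0.0009
 base [[-0.07  -0.107  0.008]
 [ 0.089  0.148  0.019]]
```

```bash
cat > plan.py <<'E'
from h import *
M=(.5515,-.1314,-.518); S=(.6025,.2166,.186); AL=np.radians(40); TH=np.radians(58)
def Rz(a): return R.from_euler('z',a).as_matrix()
def Rt(yaw,al=AL):
    s,c=np.sin(al),np.cos(al); return Rz(yaw)@np.array([[-c,0,s],[0,1,0],[-s,0,-c]])
def tcp(x,y,yaw,zc,al=AL,th=TH,sy=0,sx=0,back=0): # crown height zc
    loc=np.array([-.071*np.sin(th)+sx,sy,zc-.066+.071*np.cos(th)])+np.array([np.sin(al),0,-np.cos(al)])*(.019-back)
    return Rz(yaw)@loc+[x,y,0]
def delta(p,Rd):
    o=bot.observe(); Rn=R.from_euler('xyz',o['tool_rot']).as_matrix()
    rv=R.from_matrix(Rn.T@Rd).as_rotvec()
    print('t',o['clock'],'pos',o['position'].round(4),'F',o['force'].round(2),'grip',round(o['grip_width'],4),'q',o['qpos'].round(2))
    print(' rotvec',rv.round(4),'deg',np.degrees(np.linalg.norm(rv)).round(1),' shift_now_mm',(Rn.T@(p-o['position'])*1e3).round(1),' shift_after_turn',(Rd.T@(p-o['position'])*1e3).round(1),'target',p.round(4))
E
python3 - <<'E'
from plan import *
delta(tcp(*M,.165,back=.09),Rt(M[2]))
from fit import *
P=np.vstack([cloud('scene'),cloud('side')])
q=P[(P[:,2]>.03)&(P[:,2]<.16)&(P[:,0]>.3)&(P[:,0]<.56)&(P[:,1]>-.3)&(P[:,1]<.05)]
q=q[abs(muff(loc(q,*M)))>.015]
for lo in np.arange(.03,.16,.02):
    k=q[(q[:,2]>lo)&(q[:,2]<lo+.02)]
    if len(k): print(lo,len(k),np.percentile(k,[2,98],axis=0).round(3).tolist())
E
```

```text
t 1.15 pos [ 0.625  -0.      0.2313] F [ 0.31 -0.17  0.67] grip 0.0854 q [-0.07  0.52 -0.04  1.6   0.02  1.02 -0.11]
 rotvec [-0.3669 -0.6314 -1.0081] deg 71.3  shift_now_mm [ -79.  -165.5   40.3]  shift_after_turn [ 106.1 -150.5  -36.4] target [ 0.4595 -0.079   0.191 ]
0.03 567 [[0.305, -0.285, 0.03], [0.476, -0.012, 0.05]]
0.05 661 [[0.308, -0.285, 0.05], [0.475, -0.014, 0.068]]
0.07 223 [[0.318, -0.28, 0.071], [0.471, -0.024, 0.09]]
0.09000000000000001 288 [[0.322, -0.275, 0.09], [0.469, -0.029, 0.11]]
0.11000000000000001 561 [[0.333, -0.261, 0.111], [0.464, -0.044, 0.128]]
0.13 1 [[0.355, -0.07, 0.131], [0.355, -0.07, 0.131]]
```

```bash
sed -i 's/radians(40)/radians(35)/' plan.py; python3 - <<'E'
from plan import *
delta(tcp(*M,.165,back=.09),Rt(M[2]))
E
```

```text
t 1.15 pos [ 0.625  -0.      0.2313] F [ 0.31 -0.17  0.67] grip 0.0854 q [-0.07  0.52 -0.04  1.6   0.02  1.02 -0.11]
 rotvec [-0.3212 -0.5527 -1.0187] deg 68.9  shift_now_mm [ -81.4 -161.2   36.5]  shift_after_turn [ 102.7 -150.5  -27.3] target [ 0.4638 -0.0814  0.1948]
```

```bash
python3 -m inch '[{"rx":-0.0357,"ry":-0.0614,"rz":-0.1132,"hand":-1},{"rx":-0.0357,"ry":-0.0614,"rz":-0.1132,"hand":-1},{"rx":-0.0357,"ry":-0.0614,"rz":-0.1132,"hand":-1},{"rx":-0.0357,"ry":-0.0614,"rz":-0.1132,"hand":-1},{"rx":-0.0357,"ry":-0.0614,"rz":-0.1132,"hand":-1},{"rx":-0.0357,"ry":-0.0614,"rz":-0.1132,"hand":-1},{"rx":-0.0357,"ry":-0.0614,"rz":-0.1132,"hand":-1},{"rx":-0.0357,"ry":-0.0614,"rz":-0.1132,"hand":-1},{"rx":-0.0357,"ry":-0.0614,"rz":-0.1132,"hand":-1}]'; python3 - <<'E'
from plan import *
delta(tcp(*M,.165,back=.09),Rt(M[2]))
E
```

```text
t 1.15 pos [ 0.625  -0.      0.2313] F [ 0.31 -0.17  0.67] grip 0.0854 q [-0.07  0.52 -0.04  1.6   0.02  1.02 -0.11]
 rotvec [-0.3212 -0.5527 -1.0187] deg 68.9  shift_now_mm [ -81.4 -161.2   36.5]  shift_after_turn [ 102.7 -150.5  -27.3] target [ 0.4638 -0.0814  0.1948]schema error: expected keys dx, dy, dz, rx, ry, rz, hand
```

```bash
python3 -m inch '[{"dx":0,"dy":0,"dz":0,"rx":-0.0357,"ry":-0.0614,"rz":-0.1132,"hand":-0.4},{"dx":0,"dy":0,"dz":0,"rx":-0.0357,"ry":-0.0614,"rz":-0.1132,"hand":-0.4},{"dx":0,"dy":0,"dz":0,"rx":-0.0357,"ry":-0.0614,"rz":-0.1132,"hand":-0.4},{"dx":0,"dy":0,"dz":0,"rx":-0.0357,"ry":-0.0614,"rz":-0.1132,"hand":-0.4},{"dx":0,"dy":0,"dz":0,"rx":-0.0357,"ry":-0.0614,"rz":-0.1132,"hand":-0.4},{"dx":0,"dy":0,"dz":0,"rx":-0.0357,"ry":-0.0614,"rz":-0.1132,"hand":-0.4},{"dx":0,"dy":0,"dz":0,"rx":-0.0357,"ry":-0.0614,"rz":-0.1132,"hand":-0.4},{"dx":0,"dy":0,"dz":0,"rx":-0.0357,"ry":-0.0614,"rz":-0.1132,"hand":-0.4},{"dx":0,"dy":0,"dz":0,"rx":-0.0357,"ry":-0.0614,"rz":-0.1132,"hand":-0.4},{"dx":0,"dy":0,"dz":0,"rx":0,"ry":0,"rz":0,"hand":-0.4}]' 60; python3 - <<'E'
from plan import *
delta(tcp(*M,.165,back=.09),Rt(M[2]))
E
```

```text
clock: 2.15
position: [0.6238, 0.0003, 0.2307]
tool_rot: [-3.139, 0.611, 2.63]
force: [-0.1, 0.1, 0.3]
grip_width: 0.0599
t 2.15 pos [6.238e-01 3.000e-04 2.307e-01] F [-0.13  0.08  0.32] grip 0.0599 q [-0.42  0.37  0.12  2.06  0.99  0.48 -0.11]
 rotvec [0.0006 0.0003 0.0051] deg 0.3  shift_now_mm [ 102.1 -149.7  -27.2]  shift_after_turn [ 101.3 -150.2  -27.1] target [ 0.4638 -0.0814  0.1948]
```

```bash
python3 -m inch '[{"dx":0,"dy":0,"dz":-27,"rx":0,"ry":0,"rz":0,"hand":-0.4},{"dx":25,"dy":-37,"dz":0,"rx":0,"ry":0,"rz":0,"hand":-0.4},{"dx":26,"dy":-38,"dz":0,"rx":0,"ry":0,"rz":0,"hand":-0.4},{"dx":26,"dy":-38,"dz":0,"rx":0,"ry":0,"rz":0,"hand":-0.4},{"dx":25,"dy":-37,"dz":0,"rx":0,"ry":0,"rz":0.005,"hand":-0.4},{"dx":0,"dy":0,"dz":0,"rx":0,"ry":0,"rz":0,"hand":-0.4},{"dx":0,"dy":0,"dz":0,"rx":0,"ry":0,"rz":0,"hand":-0.4}]'; python3 - <<'E'
from plan import *
from fit import *
delta(tcp(*M,.165,back=.0),Rt(M[2]))
for n in ['side','scene','wrist']:
    im,d=bot.grab_frame(n); cv2.imwrite(f'pics/{n}1.png',im[:,:,::-1])
E
```

```text
clock: 2.85
position: [0.4948, -0.0651, 0.201]
tool_rot: [-3.123, 0.599, 2.629]
force: [1.2, -0.4, -1.0]
grip_width: 0.0597
t 2.85 pos [ 0.4948 -0.0651  0.201 ] F [ 1.15 -0.41 -1.02] grip 0.0597 q [-0.32  0.23  0.06  2.39  1.38  0.41 -0.48]
 rotvec [-0.0152 -0.0114  0.0047] deg 1.1  shift_now_mm [ 18.2 -28.2  84.9]  shift_after_turn [ 19.  -29.6  84.2] target [ 0.5087 -0.107   0.1211]
```

View pics/wrist1.png

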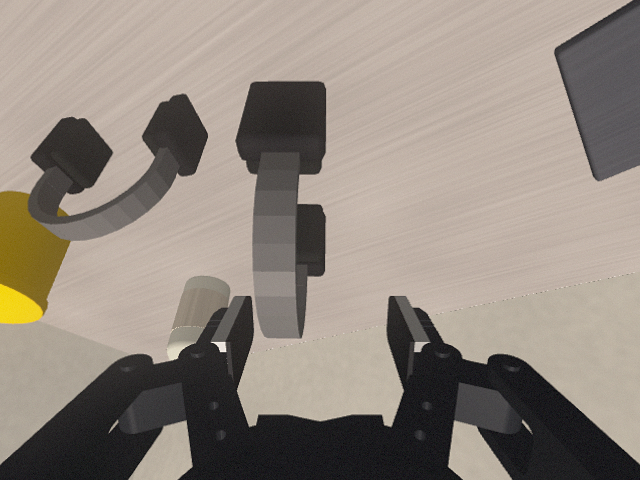

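View pics/side1.png

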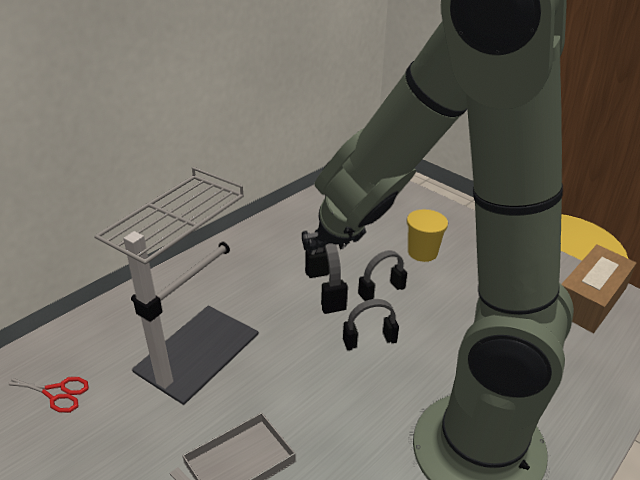

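The wrist view shows the band at about (280,250), left of the fingers' centre at 320. That matches the computed −30 mm lateral offset. Joint 4 nearly hit its limit, so I'll approach from closer in.

```bash
python3 -m inch '[{"dx":0,"dy":-10,"dz":15,"rx":-0.005,"ry":-0.004,"rz":0.002,"hand":-0.4},{"dx":7,"dy":-10,"dz":10,"rx":-0.005,"ry":-0.004,"rz":0.002,"hand":-0.4},{"dx":7,"dy":-10,"dz":5,"rx":-0.005,"ry":-0.004,"rz":0.001,"hand":-0.4},{"dx":5,"dy":0,"dz":0,"rx":0,"ry":0,"rz":0,"hand":-0.4},{"dx":0,"dy":0,"dz":0,"rx":0,"ry":0,"rz":0,"hand":-0.4}]'; python3 - <<'E'
from plan import *
delta(tcp(*M,.165,back=.0),Rt(M[2]))
c,f=cam('wrist')
im,d=bot.grab_frame('wrist'); cv2.imwrite('pics/wrist2.png',im[:,:,::-1])
from fit import *
P=cloud('wrist',d)
p=np.array(M)
for it in range(3):
    L=loc(P,*p); k=(abs(L[:,0])<.1)&(abs(L[:,1])<.045)&(L[:,2]>.015)&(L[:,2]<.185)&(muff(L)<.015)
    q=P[k]; r=least_squares(lambda t:muff(loc(q,t[0],t[1],t[2])+[0,0,t[3]]),[*p,0],loss='soft_l1',f_scale=.003); p=r.x[:3]
print(len(q),r.x)
E
```

```text
clock: 3.5
position: [0.4855, -0.0881, 0.1673]
tool_rot: [-3.124, 0.601, 2.635]
force: [0.5, 0.1, -0.3]
grip_width: 0.06
t 3.5 pos [ 0.4855 -0.0881  0.1673] F [ 0.47  0.11 -0.31] grip 0.06 q [ 0.03  0.31 -0.27  2.43  1.69  0.48 -0.74]
 rotvec [-0.0107 -0.0103  0.0097] deg 1.0  shift_now_mm [ 1.9 -4.4 54.8]  shift_after_turn [ 2.4 -5.  54.7] target [ 0.5087 -0.107   0.1211]
18039 [ 5.51116661e-01 -1.30701042e-01 -5.16822287e-01 -5.02829321e-04]
```

View pics/wrist2.png

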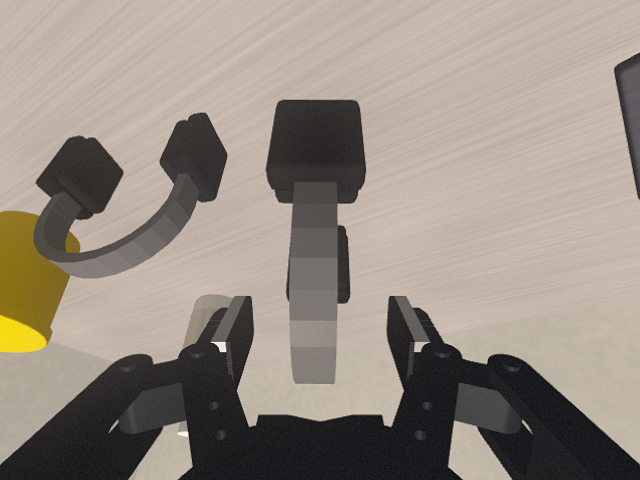

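```bash
python3 -m inch '[{"dx":0,"dy":-2,"dz":10,"rx":-0.004,"ry":-0.005,"rz":0.004,"hand":-0.4},{"dx":1,"dy":-2,"dz":15,"rx":-0.004,"ry":-0.005,"rz":0.004,"hand":-0.4},{"dx":1,"dy":0,"dz":15,"rx":-0.002,"ry":0,"rz":0.002,"hand":-0.4},{"dx":0,"dy":0,"dz":10,"rx":0,"ry":0,"rz":0,"hand":-0.4},{"dx":0,"dy":0,"dz":5,"rx":0,"ry":0,"rz":0,"hand":-0.4},{"dx":0,"dy":0,"dz":0,"rx":0,"ry":0,"rz":0,"hand":-0.4}]'; python3 - <<'E'
from plan import *
M=(.5511,-.1310,-.517)
delta(tcp(*M,.165,back=.0),Rt(M[2]))
im,d=bot.grab_frame('wrist'); cv2.imwrite('pics/wrist3.png',im[:,:,::-1])
E
```

```text
clock: 4.15
position: [0.5094, -0.1065, 0.121]
tool_rot: [-3.138, 0.611, 2.626]
force: [-0.1, 1.2, 0.3]
grip_width: 0.0598
t 4.15 pos [ 0.5094 -0.1065  0.121 ] F [-0.12  1.24  0.3 ] grip 0.0598 q [ 0.17  0.47 -0.37  2.41  1.98  0.56 -0.97]
 rotvec [-0.0024  0.0004  0.0015] deg 0.2  shift_now_mm [ 0.7 -0.6 -0.6]  shift_after_turn [ 0.7 -0.6 -0.6] target [ 0.5082 -0.1066  0.1211]
```

View pics/wrist3.png

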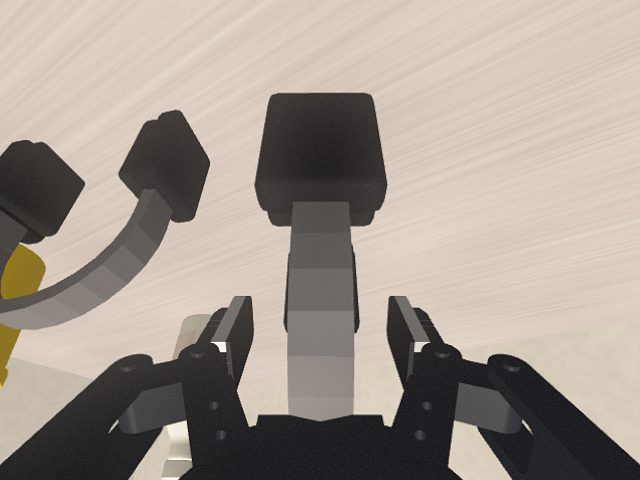

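The TCP is within 1 mm of the grasp and the band at (320,330) is centred between the pads. Closing now.

```bash
python3 -m inch '[{"dx":0,"dy":0,"dz":0,"rx":0,"ry":0,"rz":0,"hand":1},{"dx":0,"dy":0,"dz":0,"rx":0,"ry":0,"rz":0,"hand":1},{"dx":0,"dy":0,"dz":0,"rx":0,"ry":0,"rz":0,"hand":1},{"dx":0,"dy":0,"dz":0,"rx":0,"ry":0,"rz":0,"hand":1},{"dx":0,"dy":0,"dz":0,"rx":0,"ry":0,"rz":0,"hand":1},{"dx":0,"dy":0,"dz":0,"rx":0,"ry":0,"rz":0,"hand":1}]' 90; python3 - <<'E'
from plan import *
o=bot.observe(); print(o['grip_width'],o['force'],o['moment'])
Rn=R.from_euler('xyz',o['tool_rot']).as_matrix()
print('up 120mm in tool axes',Rn.T@[0,0,120])
E
```

```text
clock: 4.8
position: [0.5092, -0.1062, 0.122]
tool_rot: [-3.14, 0.612, 2.626]
force: [-6.4, 5.1, 12.6]
grip_width: 0.0244
0.02436771168625257 [-6.38522357  5.1307322  12.61465745] [0.32955517 0.48794053 0.08535521]
up 120mm in tool axes [-68.97640921  -0.11636557 -98.19491551]
```

```bash
python3 -m inch '[{"dx":-5.7,"dy":0,"dz":-8.2,"rx":0,"ry":0,"rz":0,"hand":1},{"dx":-5.7,"dy":0,"dz":-8.2,"rx":0,"ry":0,"rz":0,"hand":1},{"dx":-10,"dy":0,"dz":-6,"rx":0,"ry":0,"rz":0,"hand":1},{"dx":-16,"dy":0,"dz":-9,"rx":0,"ry":0,"rz":0,"hand":1},{"dx":-16,"dy":0,"dz":-9,"rx":0,"ry":0,"rz":0,"hand":1},{"dx":-16,"dy":0,"dz":-9,"rx":0,"ry":0,"rz":0,"hand":1},{"dx":-16,"dy":0,"dz":-9,"rx":0,"ry":0,"rz":0,"hand":1},{"dx":-8,"dy":0,"dz":-5,"rx":0,"ry":0,"rz":0,"hand":1},{"dx":0,"dy":0,"dz":0,"rx":0,"ry":0,"rz":0,"hand":1}]'; python3 - <<'E'
from plan import *
delta(tcp(*S,.275,sy=-.19),Rt(S[2]))
im,d=bot.grab_frame('side'); cv2.imwrite('pics/side4.png',im[:,:,::-1]);np.save('side4.npy',d)
im,d=bot.grab_frame('scene'); cv2.imwrite('pics/scene4.png',im[:,:,::-1]);np.save('scene4.npy',d)
print(bot.observe()['moment'])
E
```

```text
clock: 5.7
position: [0.5445, -0.1265, 0.2281]
tool_rot: [-3.141, 0.613, 2.624]
force: [-0.1, 0.3, -4.1]
grip_width: 0.0245
t 5.7 pos [ 0.5445 -0.1265  0.2281] F [-0.08  0.28 -4.06] grip 0.0245 q [ 0.12  0.25 -0.22  2.25  1.3   0.4  -0.2 ]
 rotvec [-0.4048  0.0022 -0.5762] deg 40.3  shift_now_mm [ 26.2 150.1 -22.1]  shift_after_turn [-60.  136.5  38.4] target [0.5892 0.0208 0.2311]
[ 0.59147744  1.01049135 -0.01939565]
```

View pics/side4.png

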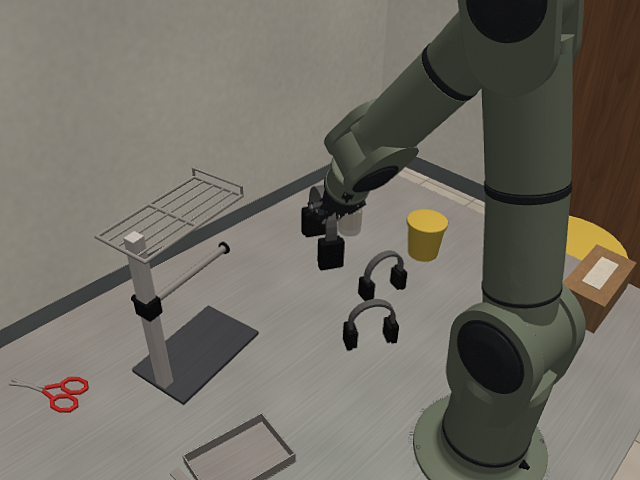

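View pics/scene4.png

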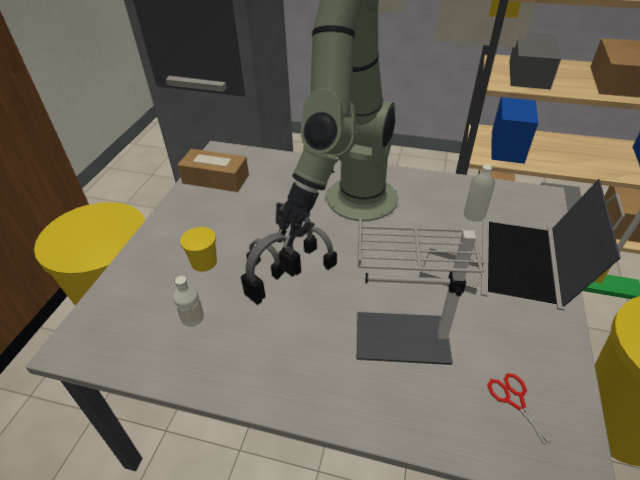

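```bash
cat > held.py <<'E'
from fit import *
from plan import Rt,AL,TH,Rz
def nominal(o,AL=AL,TH=TH):
    Rn=R.from_euler('xyz',o['tool_rot']).as_matrix(); Rm=Rn@Rt(0).T
    g=np.array([-.071*np.sin(TH),0,.099+.071*np.cos(TH)])+np.array([np.sin(AL),0,-np.cos(AL)])*.019
    return Rm,o['position']-Rm@g   # muffs frame orientation & origin
def fith(P,o,grip=True):
    Rm,t=nominal(o); L=(P-t)@Rm
    k=(abs(L[:,0])<.11)&(abs(L[:,1])<.05)&(L[:,2]>-.02)&(L[:,2]<.195)
    # drop gripper region
    g=np.array([-.060,0,.1366]); 
    if grip: k&=~((L[:,0]<.0)&(L[:,2]>.105))
    L=L[k]; L=L[muff(L)<.02]
    def res(v): return muff((L-v[:3])@R.from_rotvec(v[3:]).as_matrix())
    r=least_squares(res,np.zeros(6),loss='soft_l1',f_scale=.003)
    v=r.x; Ro=Rm@R.from_rotvec(v[3:]).as_matrix(); to=t+Rm@v[:3]
    print('n',len(L),'med',np.median(abs(res(v))).round(4),'corr mm',(v[:3]*1e3).round(1),'deg',np.degrees(v[3:]).round(2))
    print(' origin',to.round(4),'crown',(to+Ro@[0,0,.165]).round(4),'rpy deg',np.degrees(R.from_matrix(Ro).as_euler('xyz')).round(2))
    return Ro,to
E
python3 - <<'E'
from held import *
o=bot.observe()
A=cloud('side',np.load('side4.npy'));B=cloud('scene',np.load('scene4.npy'))
fith(A,o);fith(B,o);fith(np.vstack([A,B]),o)
E
```

```text
n 1541 med 0.0015 corr mm [ 0.2 -1.7  1.3] deg [-0.5   0.36 -0.19]
 origin [ 0.5857 -0.1525  0.1067] crown [ 0.5874 -0.1515  0.2717] rpy deg [ -0.58   0.33 -29.86]
n 1448 med 0.0011 corr mm [-0.4 -1.4 -2.2] deg [-0.89  0.39  0.24]
 origin [ 0.5853 -0.152   0.1032] crown [ 0.5876 -0.15    0.2682] rpy deg [ -0.97   0.37 -29.43]
n 2989 med 0.0014 corr mm [-0.2 -1.5 -1.1] deg [-0.78  0.54  0.11]
 origin [ 0.5854 -0.1521  0.1044] crown [ 0.588  -0.1507  0.2693] rpy deg [ -0.86   0.52 -29.56]
```

```bash
python3 -m inch '[{"dx":0,"dy":0,"dz":0,"rx":-0.0675,"ry":0,"rz":-0.096,"hand":1},{"dx":0,"dy":0,"dz":0,"rx":-0.0675,"ry":0,"rz":-0.096,"hand":1},{"dx":0,"dy":0,"dz":0,"rx":-0.0675,"ry":0,"rz":-0.096,"hand":1},{"dx":0,"dy":0,"dz":0,"rx":-0.0675,"ry":0,"rz":-0.096,"hand":1},{"dx":0,"dy":0,"dz":0,"rx":-0.0675,"ry":0,"rz":-0.096,"hand":1},{"dx":0,"dy":0,"dz":0,"rx":-0.0675,"ry":0,"rz":-0.096,"hand":1},{"dx":0,"dy":0,"dz":0,"rx":0,"ry":0,"rz":0,"hand":1}]'; python3 - <<'E'
from plan import *
delta(tcp(*S,.275,sy=-.19),Rt(S[2]))
E
```

```text
clock: 6.5
position: [0.5409, -0.1286, 0.217]
tool_rot: [-3.137, 0.587, 3.068]
force: [-0.7, -0.8, -3.9]
grip_width: 0.0243
t 6.5 pos [ 0.5409 -0.1286  0.217 ] F [-0.72 -0.77 -3.87] grip 0.0243 q [ 0.76  0.31 -0.71  2.25  1.27  0.18  0.41]
 rotvec [-0.1509 -0.024  -0.2142] deg 15.1  shift_now_mm [-38.8 152.6   8.2]  shift_after_turn [-69.6 137.9  31.5] target [0.5892 0.0208 0.2311]
```

```bash
python3 -m inch '[{"dx":-8,"dy":20,"dz":0,"rx":0,"ry":0,"rz":0,"hand":1},{"dx":-8,"dy":26,"dz":1,"rx":0,"ry":0,"rz":0,"hand":1},{"dx":-8,"dy":26,"dz":2,"rx":0,"ry":0,"rz":0,"hand":1},{"dx":-8,"dy":26,"dz":2,"rx":0,"ry":0,"rz":0,"hand":1},{"dx":-4,"dy":26,"dz":2,"rx":0,"ry":0,"rz":0,"hand":1},{"dx":-3,"dy":26,"dz":1,"rx":0,"ry":0,"rz":0,"hand":1},{"dx":0,"dy":0,"dz":0,"rx":0,"ry":0,"rz":0,"hand":1}]'; python3 - <<'E'
from plan import *
delta(tcp(*S,.275,sy=-.19),Rt(S[2]))
E
```

```text
clock: 7.2
position: [0.5901, 0.0254, 0.2325]
tool_rot: [-3.137, 0.591, 3.076]
force: [0.0, -0.7, -2.5]
grip_width: 0.0241
t 7.2 pos [0.5901 0.0254 0.2325] F [ 0.04 -0.69 -2.52] grip 0.0241 q [ 0.41  0.35 -0.78  2.16  1.29  0.45  0.11]
 rotvec [-0.1467 -0.0207 -0.2078] deg 14.6  shift_now_mm [ 1.3 -4.7  0.8]  shift_after_turn [ 2.3 -4.4  0.1] target [0.5892 0.0208 0.2311]
```

Position reached with joint margin, so I'll finish the turn, in 3 rows.

```bash
python3 -m inch '[{"dx":1,"dy":-2,"dz":0,"rx":-0.049,"ry":-0.007,"rz":-0.069,"hand":1},{"dx":1,"dy":-2,"dz":0,"rx":-0.049,"ry":-0.007,"rz":-0.069,"hand":1},{"dx":0,"dy":0,"dz":0,"rx":-0.049,"ry":-0.007,"rz":-0.069,"hand":1},{"dx":0,"dy":0,"dz":0,"rx":0,"ry":0,"rz":0,"hand":1},{"dx":0,"dy":0,"dz":0,"rx":0,"ry":0,"rz":0,"hand":1}]'; python3 - <<'E'
from held import *
from plan import delta,tcp,S
im,d=bot.grab_frame('side'); cv2.imwrite('pics/side5.png',im[:,:,::-1]);
im2,d2=bot.grab_frame('scene'); cv2.imwrite('pics/scene5.png',im2[:,:,::-1])
o=bot.observe();A=cloud('side',d);B=cloud('scene',d2)
fith(A,o);fith(B,o);Ro,to=fith(np.vstack([A,B]),o)
delta(tcp(*S,.275,sy=-.19),Rt(S[2]))
cr=to+Ro@[0,0,.165]; print('crown in stand',loc(cr[None],*S))
E
```

```text
clock: 7.7
position: [0.5878, 0.0164, 0.231]
tool_rot: [-3.141, 0.609, -2.964]
force: [-0.7, 0.3, -3.4]
grip_width: 0.0243
n 1936 med 0.0013 corr mm [-1.9 -3.6 -2.1] deg [-1.17  1.    0.14]
 origin [0.6351 0.0221 0.1081] crown [0.6375 0.026  0.273 ] rpy deg [-1.2   1.08 10.43]
n 1378 med 0.0011 corr mm [-1.8 -0.8 -2.7] deg [0.05 0.94 0.68]
 origin [0.6347 0.0248 0.1075] crown [0.6377 0.0253 0.2725] rpy deg [ 0.03  1.02 10.98]
n 3314 med 0.0012 corr mm [-1.9 -3.3 -2.4] deg [-1.    1.    0.21]
 origin [0.635  0.0224 0.1078] crown [0.6376 0.0259 0.2728] rpy deg [-1.03  1.08 10.5 ]
t 7.8 pos [0.588  0.0173 0.2313] F [-0.69 -0.25 -3.63] grip 0.0244 q [ 0.59  0.36 -0.83  2.18  1.23  0.25  0.48]
 rotvec [-0.004  -0.0014 -0.0047] deg 0.4  shift_now_mm [-1.4  3.2  1.2]  shift_after_turn [-1.4  3.2  1.3] target [0.5892 0.0208 0.2311]
crown in stand [[-0.00080679 -0.1938646   0.27275041]]
```

View pics/side5.png

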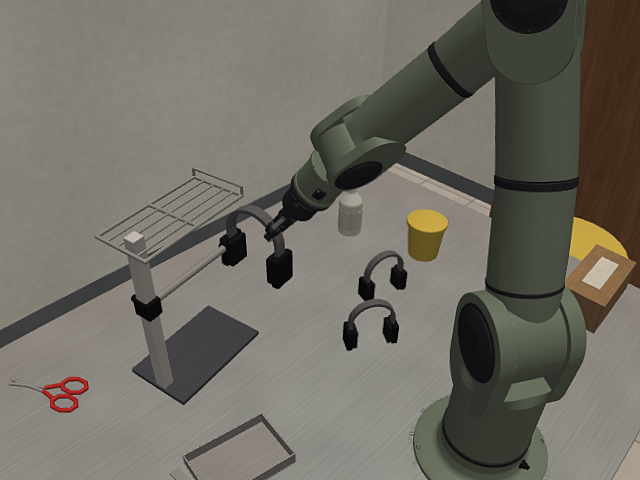

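View pics/scene5.png

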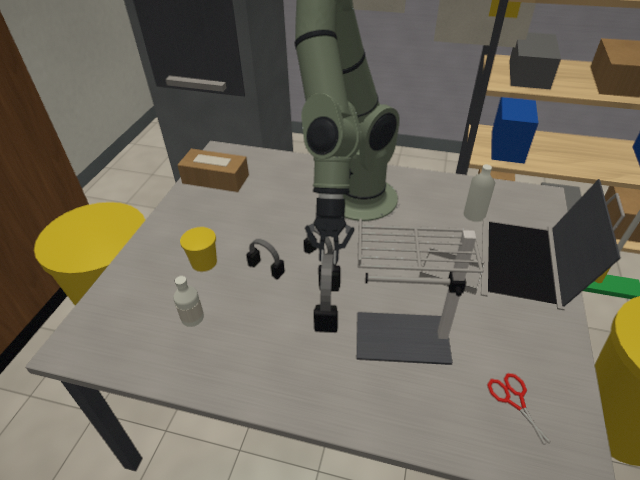

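```bash
python3 -m inch '[{"dx":-1,"dy":15,"dz":1,"rx":-0.004,"ry":-0.001,"rz":-0.005,"hand":1},{"dx":0,"dy":20,"dz":0,"rx":0,"ry":0,"rz":0,"hand":1},{"dx":0,"dy":20,"dz":0,"rx":0,"ry":0,"rz":0,"hand":1},{"dx":0,"dy":5,"dz":0,"rx":0,"ry":0,"rz":0,"hand":1},{"dx":0,"dy":0,"dz":0,"rx":0,"ry":0,"rz":0,"hand":1}]'; python3 - <<'E'
from plan import *
delta(tcp(*S,.275,sy=-.005),Rt(S[2]))
E
```

```text
clock: 8.3
position: [0.5782, 0.0772, 0.2313]
tool_rot: [-3.141, 0.611, -2.952]
force: [0.3, -1.0, -2.8]
grip_width: 0.0245
t 8.3 pos [0.5782 0.0772 0.2313] F [ 0.28 -0.95 -2.75] grip 0.0245 q [ 0.43  0.34 -0.82  2.2   1.34  0.31  0.25]
 rotvec [0.0014 0.0003 0.0029] deg 0.2  shift_now_mm [ -0.5 127.5   0.6]  shift_after_turn [-1.000e-01  1.275e+02  4.000e-01] target [0.555  0.2026 0.2311]
```

```bash
python3 -m inch '[{"dx":0,"dy":15,"dz":0,"rx":0,"ry":0,"rz":0,"hand":1},{"dx":0,"dy":18,"dz":0,"rx":0,"ry":0,"rz":0,"hand":1},{"dx":0,"dy":18,"dz":0,"rx":0,"ry":0,"rz":0,"hand":1},{"dx":0,"dy":18,"dz":0,"rx":0,"ry":0,"rz":0.001,"hand":1},{"dx":0,"dy":0,"dz":0,"rx":0,"ry":0,"rz":0.001,"hand":1}]'; python3 - <<'E'
from plan import *
delta(tcp(*S,.275,sy=-.005),Rt(S[2]))
E
```

```text
clock: 8.8
position: [0.5653, 0.1454, 0.2313]
tool_rot: [3.14, 0.611, -2.955]
force: [0.1, -0.2, -3.9]
grip_width: 0.024
t 8.8 pos [0.5653 0.1454 0.2313] F [ 0.14 -0.17 -3.88] grip 0.024 q [ 0.28  0.35 -0.85  2.2   1.39  0.42  0.06]
 rotvec [0.0024 0.0003 0.0005] deg 0.1  shift_now_mm [-0.3 58.1  0.6]  shift_after_turn [-0.2 58.1  0.4] target [0.555  0.2026 0.2311]
```

```bash
python3 -m inch '[{"dx":0,"dy":15,"dz":0,"rx":0.001,"ry":0,"rz":0,"hand":1},{"dx":0,"dy":18,"dz":0,"rx":0.001,"ry":0,"rz":0,"hand":1},{"dx":0,"dy":15,"dz":0,"rx":0,"ry":0,"rz":0,"hand":1},{"dx":0,"dy":8,"dz":0,"rx":0,"ry":0,"rz":0.0,"hand":1},{"dx":0,"dy":0,"dz":0,"rx":0,"ry":0,"rz":0,"hand":1},{"dx":0,"dy":0,"dz":0,"rx":0,"ry":0,"rz":0,"hand":1}]'; python3 - <<'E'
from held import *
from plan import delta,tcp,S
im,d=bot.grab_frame('side'); cv2.imwrite('pics/side6.png',im[:,:,::-1]);
im2,d2=bot.grab_frame('scene'); cv2.imwrite('pics/scene6.png',im2[:,:,::-1])
o=bot.observe();A=cloud('side',d);B=cloud('scene',d2)
X=np.vstack([A,B]);
Ls=loc(X,*S); k=~((abs(Ls[:,0])<.02)&(Ls[:,2]>.22)&(Ls[:,2]<.26))&(Ls[:,2]<.35)
Ro,to=fith(X[k],o)
delta(tcp(*S,.275,sy=-.005),Rt(S[2]))
cr=to+Ro@[0,0,.165]; print('crown in stand',loc(cr[None],*S))
rr=(abs(Ls[:,0])<.02)&(Ls[:,1]<.1)&(Ls[:,1]>-.07)&(abs(Ls[:,1])>.03)&(Ls[:,2]>.22)&(Ls[:,2]<.26); print(np.percentile(Ls[rr,2],[50,80,95]))
E
```

```text
clock: 9.4
position: [0.5554, 0.1976, 0.2309]
tool_rot: [-3.14, 0.611, -2.957]
force: [0.2, -0.4, -3.3]
grip_width: 0.0245
n 3514 med 0.0012 corr mm [-1.6 -1.5 -1.8] deg [-0.54  0.88  0.48]
 origin [0.6026 0.2046 0.1081] crown [0.6048 0.2068 0.2731] rpy deg [-0.62  0.89 10.99]
t 9.5 pos [0.5554 0.1975 0.2309] F [ 0.64 -0.56 -3.  ] grip 0.0244 q [ 0.16  0.38 -0.88  2.18  1.39  0.53 -0.04]
 rotvec [-0.0025 -0.0003 -0.0012] deg 0.2  shift_now_mm [-0.5  5.   0.2]  shift_after_turn [-0.5  5.   0.2] target [0.555  0.2026 0.2311]
crown in stand [[ 0.00047727 -0.01004494  0.2730714 ]]
[0.24250737 0.24500611 0.24676671]
```

View pics/side6.png

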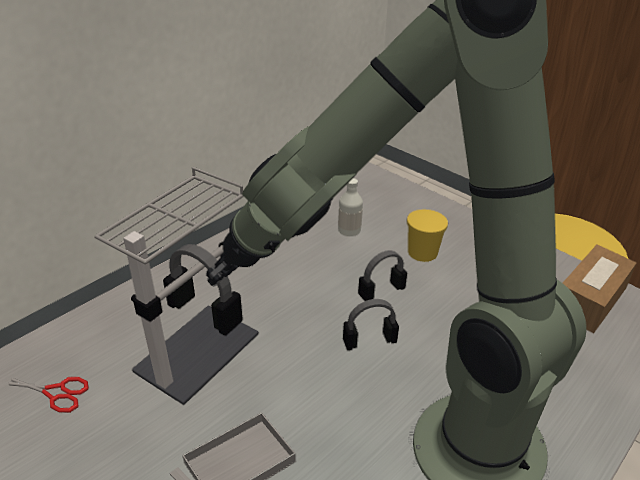

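View pics/scene6.png

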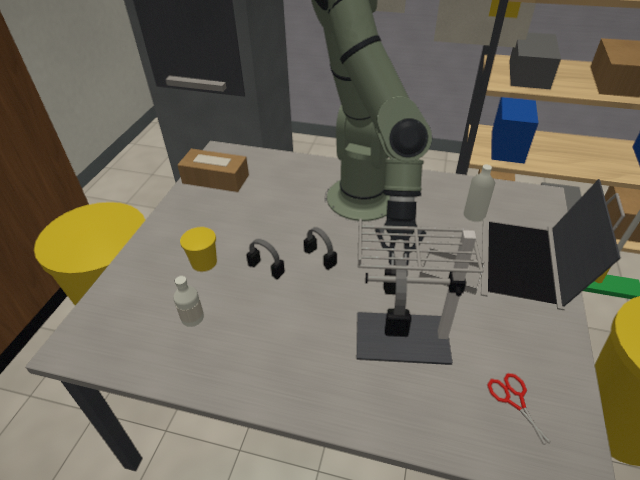

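```bash
python3 -m inch '[{"dx":2.3,"dy":0,"dz":3.3,"rx":0,"ry":0,"rz":0,"hand":1},{"dx":3.4,"dy":0,"dz":4.9,"rx":0,"ry":0,"rz":0,"hand":1},{"dx":3.4,"dy":0,"dz":4.9,"rx":0,"ry":0,"rz":0,"hand":1},{"dx":2.3,"dy":0,"dz":3.3,"rx":0,"ry":0,"rz":0,"hand":1},{"dx":0,"dy":0,"dz":0,"rx":0,"ry":0,"rz":0,"hand":1},{"dx":0,"dy":0,"dz":0,"rx":0,"ry":0,"rz":0,"hand":1}]'; python3 -c "
from plan import *
o=bot.observe();print(o['force'],o['moment'],o['position'])"
python3 -m inch '[{"dx":1.2,"dy":0,"dz":1.6,"rx":0,"ry":0,"rz":0,"hand":1},{"dx":0,"dy":0,"dz":0,"rx":0,"ry":0,"rz":0,"hand":1}]'; python3 -c "
from plan import *
o=bot.observe();print(o['force'],o['moment'],o['position'])"
```

```text
clock: 10.1
position: [0.5552, 0.1986, 0.2111]
tool_rot: [-3.141, 0.611, -2.956]
force: [0.4, 0.7, -3.1]
grip_width: 0.0247
[ 0.35898827  0.70419925 -3.09907584] [-0.24732291  1.12334774  0.00426724] [0.55524586 0.19861585 0.21111401]
clock: 10.3
position: [0.5551, 0.1986, 0.2091]
tool_rot: [-3.14, 0.611, -2.956]
force: [0.4, -0.1, -3.3]
grip_width: 0.0243
[ 0.36533318 -0.06079125 -3.25302876] [-0.13057804  1.10285295  0.00542137] [0.55514938 0.19859349 0.20909472]
```

```bash
for i in 1; do python3 -m inch '[{"dx":1.2,"dy":0,"dz":1.6,"rx":0,"ry":0,"rz":0,"hand":1},{"dx":0,"dy":0,"dz":0,"rx":0,"ry":0,"rz":0,"hand":1}]'; done
python3 -m inch '[{"dx":0.6,"dy":0,"dz":0.8,"rx":0,"ry":0,"rz":0,"hand":1},{"dx":0,"dy":0,"dz":0,"rx":0,"ry":0,"rz":0,"hand":1}]'
python3 -m inch '[{"dx":0.6,"dy":0,"dz":0.8,"rx":0,"ry":0,"rz":0,"hand":1},{"dx":0,"dy":0,"dz":0,"rx":0,"ry":0,"rz":0,"hand":1}]'
python3 -m inch '[{"dx":0.6,"dy":0,"dz":0.8,"rx":0,"ry":0,"rz":0,"hand":1},{"dx":0,"dy":0,"dz":0,"rx":0,"ry":0,"rz":0,"hand":1}]'
python3 -c "
from plan import *
o=bot.observe();print(o['force'],o['moment'],o['position'])"
```

```text
clock: 10.5
position: [0.555, 0.1986, 0.207]
tool_rot: [-3.14, 0.611, -2.956]
force: [0.1, -0.4, -3.0]
grip_width: 0.0238
clock: 10.7
position: [0.555, 0.1987, 0.206]
tool_rot: [-3.14, 0.611, -2.956]
force: [0.1, -0.5, -3.3]
grip_width: 0.0244
clock: 10.9
position: [0.555, 0.1986, 0.205]
tool_rot: [-3.14, 0.611, -2.956]
force: [-0.1, -0.4, -2.8]
grip_width: 0.0241
clock: 11.1
position: [0.5549, 0.1986, 0.204]
tool_rot: [-3.14, 0.611, -2.956]
force: [0.1, 1.0, -3.3]
grip_width: 0.0241
[ 0.07649173  0.95389583 -3.3446096 ] [-0.25856347  1.15758571 -0.00826969] [0.55494502 0.1986206  0.2040214 ]
```

```bash
python3 -m inch '[{"dx":0.6,"dy":0,"dz":0.8,"rx":0,"ry":0,"rz":0,"hand":1},{"dx":0,"dy":0,"dz":0,"rx":0,"ry":0,"rz":0,"hand":1}]'
python3 -c "
from plan import *
o=bot.observe();print(o['force'],o['moment'],o['position'])"
python3 -m inch '[{"dx":0.3,"dy":0,"dz":0.4,"rx":0,"ry":0,"rz":0,"hand":1},{"dx":0,"dy":0,"dz":0,"rx":0,"ry":0,"rz":0,"hand":1}]'
python3 -c "
from plan import *
o=bot.observe();print(o['force'],o['moment'],o['position'])"
python3 -m inch '[{"dx":0.3,"dy":0,"dz":0.4,"rx":0,"ry":0,"rz":0,"hand":1},{"dx":0,"dy":0,"dz":0,"rx":0,"ry":0,"rz":0,"hand":1}]'
python3 -c "
from plan import *
o=bot.observe();print(o['force'],o['moment'],o['position'])"
```

```text
clock: 11.3
position: [0.5549, 0.1986, 0.203]
tool_rot: [-3.14, 0.611, -2.956]
force: [0.7, -0.7, -3.0]
grip_width: 0.0244
[ 0.68943222 -0.67798731 -3.01766178] [-0.20531973  1.08773509 -0.00402404] [0.55493302 0.19861366 0.20302021]
clock: 11.5
position: [0.5549, 0.1987, 0.2026]
tool_rot: [-3.14, 0.611, -2.956]
force: [0.4, -0.1, -2.6]
grip_width: 0.0242
[ 0.41044766 -0.05883622 -2.55682627] [-0.19429727  1.13219934  0.05048887] [0.55491771 0.19865433 0.20258692]
clock: 11.7
position: [0.5549, 0.1987, 0.2021]
tool_rot: [-3.14, 0.611, -2.956]
force: [0.2, -0.8, -2.4]
grip_width: 0.0246
[ 0.19844338 -0.75482834 -2.41686703] [-0.22810582  1.06993972 -0.0754538 ] [0.55493172 0.19865276 0.20211475]
```

Perhaps the first touch; fine steps on.

```bash
cat > s.py <<'E'
from plan import *
o=bot.observe();print(o['force'].round(2),o['moment'].round(3),o['position'].round(5))
E
python3 -m inch '[{"dx":0.3,"dy":0,"dz":0.4,"rx":0,"ry":0,"rz":0,"hand":1},{"dx":0,"dy":0,"dz":0,"rx":0,"ry":0,"rz":0,"hand":1}]' >/dev/null; python3 s.py
python3 -m inch '[{"dx":0.3,"dy":0,"dz":0.4,"rx":0,"ry":0,"rz":0,"hand":1},{"dx":0,"dy":0,"dz":0,"rx":0,"ry":0,"rz":0,"hand":1}]' >/dev/null; python3 s.py
python3 -m inch '[{"dx":0.3,"dy":0,"dz":0.4,"rx":0,"ry":0,"rz":0,"hand":1},{"dx":0,"dy":0,"dz":0,"rx":0,"ry":0,"rz":0,"hand":1}]' >/dev/null; python3 s.py
```

```text
[ 0.47  0.49 -1.65] [-0.163  0.793 -0.026] [0.55505 0.19867 0.20174]
[1.44 0.65 1.52] [-0.086  0.283 -0.075] [0.55515 0.1987  0.20137]
[ 3.56 -0.69  3.87] [-0.028 -0.401 -0.055] [0.55527 0.19874 0.20103]
```

```bash
python3 -m inch '[{"dx":-0.1,"dy":0,"dz":-0.2,"rx":0,"ry":0,"rz":0,"hand":1},{"dx":0,"dy":0,"dz":0,"rx":0,"ry":0,"rz":0,"hand":1}]' >/dev/null; python3 s.py
python3 -m inch '[{"dx":0,"dy":0,"dz":0,"rx":0,"ry":0,"rz":0,"hand":1},{"dx":0,"dy":0,"dz":0,"rx":0,"ry":0,"rz":0,"hand":1}]' 20 >/dev/null; python3 s.py
python3 - <<'E'
from held import *
from plan import S
im,d=bot.grab_frame('side'); cv2.imwrite('pics/side7.png',im[150:400,80:330,::-1].repeat(2,0).repeat(2,1));
im2,d2=bot.grab_frame('scene'); cv2.imwrite('pics/scene7.png',im2[180:380,300:520,::-1].repeat(2,0).repeat(2,1))
o=bot.observe();X=np.vstack([cloud('side',d),cloud('scene',d2)])
Ls=loc(X,*S); k=~((abs(Ls[:,0])<.02)&(Ls[:,2]>.22)&(Ls[:,2]<.26))&(Ls[:,2]<.35)
Ro,to=fith(X[k],o)
cr=to+Ro@[0,0,.165]; print('crown in stand',loc(cr[None],*S))
E
```

```text
[4.55 0.3  4.09] [ 0.097 -0.734 -0.075] [0.55519 0.19871 0.20121]
[5.85 0.74 3.78] [ 0.046 -0.809 -0.031] [0.55517 0.1987  0.20117]
n 3295 med 0.0013 corr mm [-0.2 -2.1 -1.9] deg [-0.81  0.48  0.28]
 origin [0.604  0.2056 0.0782] crown [0.6047 0.2083 0.2432] rpy deg [-0.86  0.44 10.88]
crown in stand [[ 0.00066922 -0.00856215  0.24316867]]
```

View pics/side7.png

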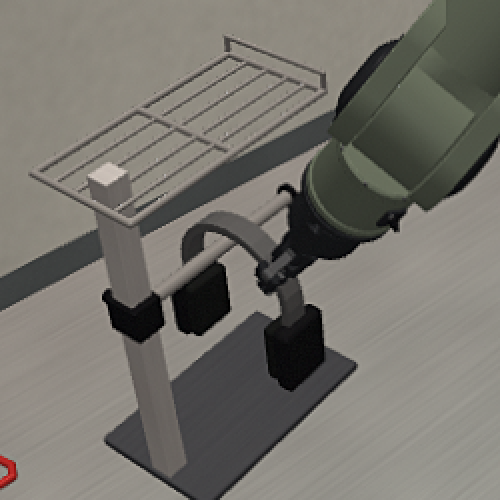

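View pics/scene7.png

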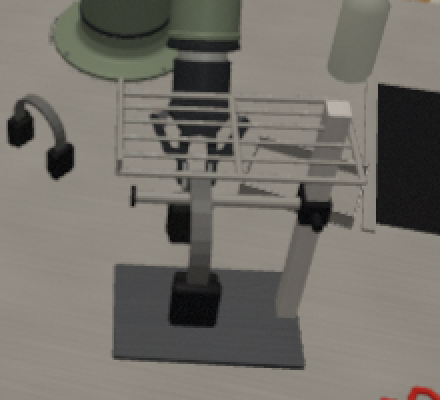

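```bash
python3 -m inch '[{"dx":-0.4,"dy":0,"dz":0,"rx":0,"ry":0,"rz":0,"hand":1},{"dx":0,"dy":0,"dz":0,"rx":0,"ry":0,"rz":0,"hand":1}]' 20 >/dev/null; python3 s.py
```

```text
[3.73 0.36 3.9 ] [ 0.054 -0.518 -0.027] [0.5552  0.19873 0.20113]
```

```bash
python3 -m inch '[{"dx":-0.5,"dy":0,"dz":-0.1,"rx":0,"ry":0,"rz":0,"hand":1},{"dx":0,"dy":0,"dz":0,"rx":0,"ry":0,"rz":0,"hand":1}]' 20 >/dev/null; python3 s.py
```

```text
[0.77 0.11 2.77] [-0.083  0.222 -0.043] [0.55523 0.19871 0.20124]
```

```bash
python3 -m inch '[{"dx":0,"dy":0,"dz":0,"rx":0,"ry":0,"rz":0,"hand":0.4},{"dx":0,"dy":0,"dz":0,"rx":0,"ry":0,"rz":0,"hand":0.36},{"dx":0,"dy":0,"dz":0,"rx":0,"ry":0,"rz":0,"hand":0.3},{"dx":0,"dy":0,"dz":0,"rx":0,"ry":0,"rz":0,"hand":0.25},{"dx":0,"dy":0,"dz":0,"rx":0,"ry":0,"rz":0,"hand":0.15},{"dx":0,"dy":0,"dz":0,"rx":0,"ry":0,"rz":0,"hand":0.0},{"dx":0,"dy":0,"dz":0,"rx":0,"ry":0,"rz":0,"hand":-0.2},{"dx":0,"dy":0,"dz":0,"rx":0,"ry":0,"rz":0,"hand":-0.3},{"dx":0,"dy":0,"dz":0,"rx":0,"ry":0,"rz":0,"hand":-0.3},{"dx":0,"dy":0,"dz":0,"rx":0,"ry":0,"rz":0,"hand":-0.3}]' 20; python3 s.py
python3 - <<'E'
from held import *
from plan import S
im,d=bot.grab_frame('side'); cv2.imwrite('pics/side8.png',im[150:400,80:330,::-1].repeat(2,0).repeat(2,1));
im2,d2=bot.grab_frame('scene'); im3,_=bot.grab_frame('wrist'); cv2.imwrite('pics/wrist8.png',im3[:,:,::-1])
o=bot.observe();X=np.vstack([cloud('side',d),cloud('scene',d2)])
Ls=loc(X,*S); k=~((abs(Ls[:,0])<.02)&(Ls[:,2]>.22)&(Ls[:,2]<.26))&(Ls[:,2]<.35)
Ro,to=fith(X[k],o)
cr=to+Ro@[0,0,.165]; print('crown in stand',loc(cr[None],*S))
E
```

```text
clock: 14.2
position: [0.5555, 0.1988, 0.2015]
tool_rot: [-3.14, 0.611, -2.956]
force: [0.3, -0.1, 0.5]
grip_width: 0.0555
[ 0.3  -0.07  0.54] [-0.124  0.604 -0.043] [0.5555  0.19877 0.20147]
n 3308 med 0.0013 corr mm [-0.1 -2.5 -2.1] deg [-0.96  0.42  0.24]
 origin [0.6044 0.2052 0.0783] crown [0.605  0.2083 0.2433] rpy deg [-1.02  0.42 10.84]
crown in stand [[ 0.00092734 -0.00857392  0.24330039]]
```

View pics/side8.png

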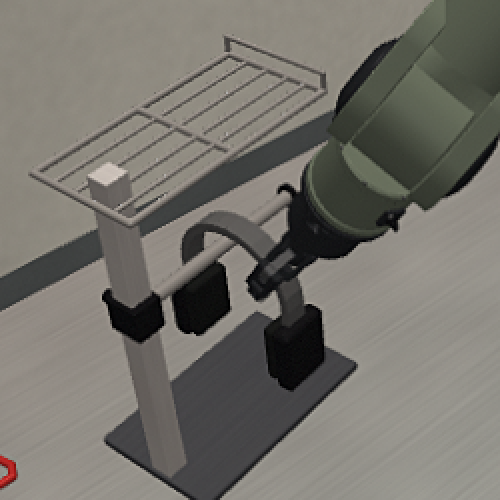

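View pics/wrist8.png

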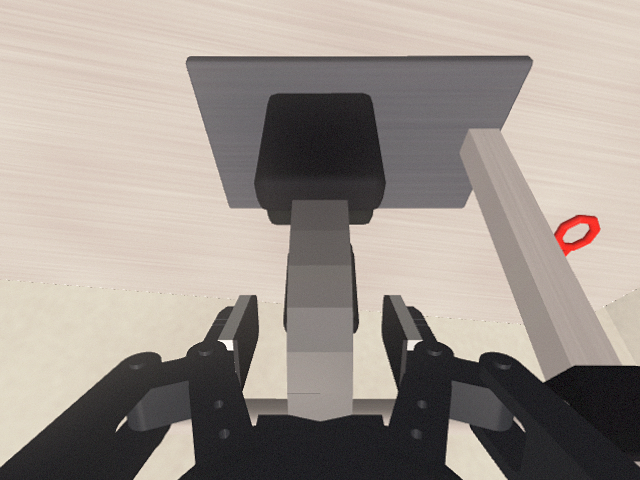

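The fingers are open, with the band at (320,300) between the pads and gaps on both sides. The muffs hang on the rail. I'll retract straight back in small steps.

```bash
python3 -m inch '[{"dx":0,"dy":0,"dz":-8,"rx":0,"ry":0,"rz":0,"hand":-0.3},{"dx":0,"dy":0,"dz":-10,"rx":0,"ry":0,"rz":0,"hand":-0.3},{"dx":0,"dy":0,"dz":-10,"rx":0,"ry":0,"rz":0,"hand":-0.3},{"dx":0,"dy":0,"dz":0,"rx":0,"ry":0,"rz":0,"hand":-0.3}]'
python3 -c "
from plan import *
delta(tcp(*S,.2455,sy=-.0086,back=.09),Rt(S[2]))"
```

```text
clock: 14.75
position: [0.5397, 0.1959, 0.2253]
tool_rot: [-3.14, 0.612, -2.955]
force: [-0.1, -0.6, 0.5]
grip_width: 0.0557
t 14.75 pos [0.5397 0.1959 0.2253] F [-0.15 -0.56  0.48] grip 0.0557 q [ 0.15  0.36 -0.88  2.22  1.44  0.52 -0.11]
 rotvec [-0.0014  0.0014  0.0001] deg 0.1  shift_now_mm [  0.2   0.  -61.2]  shift_after_turn [  0.3   0.1 -61.2] target [0.5049 0.1895 0.2753]
```

```bash
python3 -m inch '[{"dx":0,"dy":0,"dz":-12,"rx":0,"ry":0,"rz":0,"hand":-0.3},{"dx":0,"dy":0,"dz":-12,"rx":0,"ry":0,"rz":0,"hand":-0.3},{"dx":0,"dy":0,"dz":-12,"rx":0,"ry":0,"rz":0,"hand":-0.3},{"dx":0,"dy":0,"dz":-12,"rx":0,"ry":0,"rz":0,"hand":-0.3},{"dx":0,"dy":0,"dz":-12,"rx":0,"ry":0,"rz":0,"hand":-0.3},{"dx":0,"dy":0,"dz":0,"rx":0,"ry":0,"rz":0,"hand":-0.3},{"dx":0,"dy":0,"dz":0,"rx":0,"ry":0,"rz":0,"hand":-0.3}]'
python3 - <<'E'
from held import *
from plan import S
def shot(t):
    im,d=bot.grab_frame('side'); im2,d2=bot.grab_frame('scene')
    cv2.imwrite(f'pics/side{t}.png',im[:,:,::-1]); cv2.imwrite(f'pics/scene{t}.png',im2[:,:,::-1])
    X=np.vstack([cloud('side',d),cloud('scene',d2)]); L=loc(X,*S)
    L=L[~((abs(L[:,0])<.02)&(L[:,2]>.22)&(L[:,2]<.25))&(L[:,2]<.27)]
    v0=np.array([.001,-.0086,.0783,0,0,0])
    res=lambda v,Q=None:muff(((L if Q is None else Q)-v[:3])@R.from_rotvec(v[3:]).as_matrix())
    Q=L[res(v0)<.02]; r=least_squares(lambda v:res(v,Q),v0,loss='soft_l1',f_scale=.003)
    v=r.x; print(bot.observe()['clock'],len(Q),'origin',v[:3].round(4),'deg',np.degrees(v[3:]).round(2),'crown',(v[:3]+R.from_rotvec(v[3:]).as_matrix()@[0,0,.165]).round(4))
shot('9')
print(bot.observe()['position'],bot.observe()['qpos'].round(2),bot.observe()['force'])
E
```

```text
clock: 15.45
position: [0.5063, 0.1892, 0.2733]
tool_rot: [-3.14, 0.611, -2.956]
force: [0.6, 0.1, 0.5]
grip_width: 0.0554
15.55 4129 origin [ 0.0015 -0.011   0.0798] deg [-0.72 -0.7   0.38] crown [-0.0005 -0.009   0.2447]
[0.50608248 0.18937272 0.2728873 ] [ 0.25  0.21 -0.96  2.23  1.14  0.47  0.14] [-0.70706115  0.96807789  0.71088026]
```

View pics/side9.png

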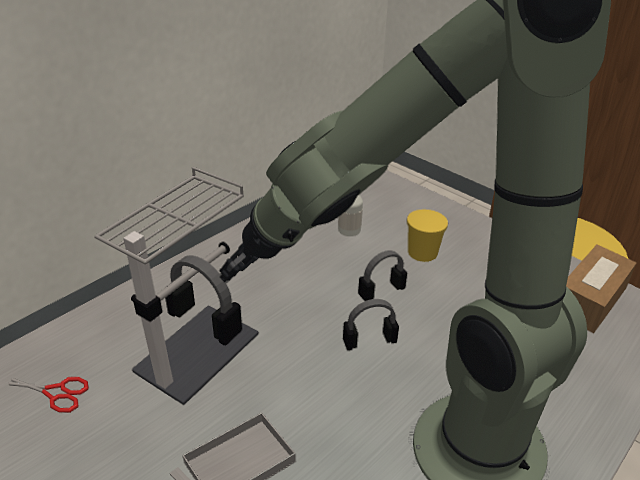

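View pics/scene9.png

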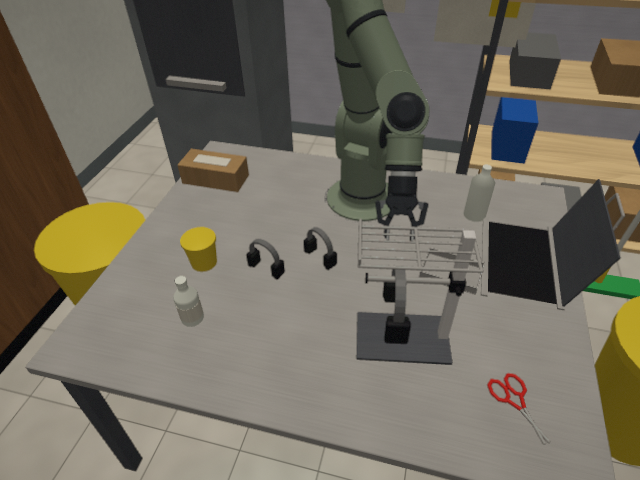

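The muffs hang on the rail, one cup each side, and the gripper is clear. I'll wait two seconds and compare.

```bash
for i in 1 2; do python3 -m inch '[{"dx":0,"dy":0,"dz":0,"rx":0,"ry":0,"rz":0,"hand":-0.3},{"dx":0,"dy":0,"dz":0,"rx":0,"ry":0,"rz":0,"hand":-0.3},{"dx":0,"dy":0,"dz":0,"rx":0,"ry":0,"rz":0,"hand":-0.3},{"dx":0,"dy":0,"dz":0,"rx":0,"ry":0,"rz":0,"hand":-0.3},{"dx":0,"dy":0,"dz":0,"rx":0,"ry":0,"rz":0,"hand":-0.3},{"dx":0,"dy":0,"dz":0,"rx":0,"ry":0,"rz":0,"hand":-0.3},{"dx":0,"dy":0,"dz":0,"rx":0,"ry":0,"rz":0,"hand":-0.3},{"dx":0,"dy":0,"dz":0,"rx":0,"ry":0,"rz":0,"hand":-0.3}]' >/dev/null
python3 - <<'E'
from held import *
from plan import S
im,d=bot.grab_frame('side'); im2,d2=bot.grab_frame('scene')
X=np.vstack([cloud('side',d),cloud('scene',d2)]); L=loc(X,*S)
L=L[~((abs(L[:,0])<.02)&(L[:,2]>.22)&(L[:,2]<.25))&(L[:,2]<.27)]
v0=np.array([.001,-.0086,.0783,0,0,0])
res=lambda v,Q:muff((Q-v[:3])@R.from_rotvec(v[3:]).as_matrix())
Q=L[res(v0,L)<.02]; v=least_squares(lambda v:res(v,Q),v0,loss='soft_l1',f_scale=.003).x
print(bot.observe()['clock'],'origin',v[:3].round(4),'deg',np.degrees(v[3:]).round(2))
a=cv2.imread('pics/side9.png')[:,:,::-1]; b=cv2.imread('pics/scene9.png')[:,:,::-1]
for x,y,(r0,r1,c0,c1) in [(a,im,(240,350,160,250)),(b,im2,(270,345,380,415))]:
    df=cv2.absdiff(np.ascontiguousarray(x),y)[r0:r1,c0:c1].max(2); print('diff>40',(df>40).sum())
a=cv2.imread('pics/scene0.png')[:,:,::-1]; df=cv2.absdiff(np.ascontiguousarray(a),im2).max(2)
for n,(r0,r1,c0,c1) in dict(spray=(275,325,170,206),tub=(228,272,180,218),stand=(310,362,420,470)).items(): print(n,(df[r0:r1,c0:c1]>40).sum())
a=cv2.imread('pics/side0.png')[:,:,::-1]; df=cv2.absdiff(np.ascontiguousarray(a),im).max(2)
print('tray',(df[410:480,170:300]>40).sum(),'post',(df[300:395,130:180]>40).sum())
E
done
```

```text
16.45 origin [ 0.0013 -0.0112  0.0797] deg [-0.81 -0.59  0.29]
diff>40 0
diff>40 0
spray 0
tub 0
stand 0
tray 0 post 216
17.35 origin [ 0.0013 -0.0111  0.0799] deg [-0.69 -0.64  0.26]
diff>40 0
diff>40 0
spray 0
tub 0
stand 0
tray 0 post 216
```

```bash
python3 -c "
from workcell import bot
print(bot.job_done())"
```

```text
the job is handed in; nothing more can be done
None
```

The ear defenders are hanging by the headband over the rail, one cup on each side, and I handed the job in at about 17.4 s of the 46 s allowed.

**How it went:** I pinched the band on the robot side of its arch with the gripper leaning back 35°. I brought it in from the rail's free end and lowered it in steps of about 0.5 mm until the force reading showed the rail carrying the whole weight. Only then did I ease the grip, open the fingers and back straight out.

**Last checks:**
- **Position:** the crown sits about 9 mm from the rail's middle on the free-end side, well between the end stop and the post. The fitted tilt is under 1°.
- **Stillness:** three fits over 1.8 s gave the same pose, and the pictures of the muffs did not change.
- **Other things:** the bottle, tub, tray and stand base looked unchanged from the first pictures. One check window around the post showed 216 changed pixels. I put this down to the hanging cup falling inside that window, but did not verify it separately.
- **Forces:** the highest wrist reading I saw was about 15 N, while closing the grip. Contact with the rail stayed around 7 N.

**What went off plan:** joints 4 and 6 neared their limits on two moves, which stopped short. I replanned both. The camera fits put the crown resting at 243 to 245 mm above the counter, while the rail measured about 245.5 mm. That gap is within the calibration error.

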